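Unpack the tall tape roll from the flapped carton

TASK

Unpack the taller of the two tape rolls from the carton that leans on the sloping rest: first fold both side flaps outward until each lies well past upright, then slide the taller roll off its spindle and stand it on its flat end wholly on the round cork mat, letting go only once it is set down. Leave the flaps folded back and the shorter roll on its spindle, and do not disturb the shell, the graver or the jar.

Things in the scene. Friction and masses are not known exactly. Their poses are not given: they have to be found in the camera images.
- carton: Brown carton, outer 150 (its x) x 230 (y) x 75 mm (z), walls and floor 5 mm, fixed on a 170 x 220 mm plywood rest that tips it 0.52 rad, mouth leaning towards the robot. Origin: centre of its underside; z square to its floor, out of the mouth; y to the left along the long side; x up the slope. Flap hinges: top edges y = +115 and -115 mm, z = 75 mm.
- spindle_left (a point): Top centre of the wooden spindle at y = +52 mm in the carton: 26 mm diameter, standing along the carton's z from its floor (z = 5 mm) to z = 65 mm, x = 0.
- spindle_right (a point): The same for the other spindle, at y = -52 mm in the carton.
- flap_left (a joint): Angle (rad) of the flap hinged along the carton's y = +115 mm top edge: 0 lies shut flat over the mouth, 1.57 stands square to the mouth, limit 2.5 folded outward. A stiff crease: stays where it is left (about 0.05 N m to move).
- flap_right (a joint): The same for the flap hinged along the y = -115 mm top edge.
- flap_left_edge (a point): Middle of the free edge of the left flap: cardboard 5 mm thick, 80 mm from hinge to edge, 144 mm long along the carton's x. Both flaps shut leave a 70 mm gap between their edges.
- flap_right_edge (a point): Middle of the free edge of the right flap, 80 mm from its hinge line.
- tall_roll: The taller roll of paper tape: ring, 64 mm outer diameter, 30 mm bore, 44 mm tall along its z axis, about 0.12 kg, loose on one of the two spindles (either one), resting on the carton's floor. Origin: centre of its underside; z along its axis.
- short_roll: The shorter roll of paper tape: 52 mm outer diameter, 30 mm bore, 24 mm tall, on the other spindle; to be left there. Origin: centre of its underside; z along its axis.
- mat: Flat round cork mat, 150 mm diameter, 6 mm thick, fixed on the bench to the left or the right in front of the carton. Origin: centre of its underside.
- shell: Bystander: conical ribbed sea shell standing loose on its mouth, 122 mm across, 132 mm tall, on the other side from the mat. Origin: centre of its underside. Leave alone.
- graver: Bystander: hand graver with wooden handle lying between the robot and the carton, 180 mm long along its x axis, about 30 mm thick, loose. Origin: centre of its underside. Leave alone.
- jar: Bystander: glass jar, 66 mm diameter, 100 mm tall, standing beyond the carton, loose. Origin: centre of its underside. Leave alone.
There are look-alikes about, which are no part of the job. What is shaped like the tall_roll but black, orange or purple is not meant.

How it is judged (in metres and radians):
On the way, in this order (a step that is already met when the one before it is completed fails the run):
1. both flaps folded back past upright (over 1.85 rad) while the tall roll is still seated on its spindle (value of joint each of flap_left, flap_right above 1.85 rad and z of tall_roll in the frame of carton below 0.02 m), for 0.2 s.
2. the tall roll is off its spindle: its underside above the spindle's top (z of tall_roll in the frame of carton above 0.066 m), for 0.1 s.
At the end, for the whole second after the job is handed in: Both flaps are open by more than 1.85 rad; the tall roll stands at rest on its flat end (tilt under 0.1 rad) on the cork mat, wholly on it (its axis within 43 mm of the mat's centre); the short roll still sits on its spindle (underside under 20 mm above the carton's underside) (value of joint each of flap_left, flap_right above 1.85 rad and horizontal distance between tall_roll and mat below 0.043 m and z of tall_roll in the frame of mat between 0.002 and 0.01 m and angle between tall_roll's own z axis and vertical below 0.1 rad and linear speed of tall_roll below 0.02 m/s and z of short_roll in the frame of carton below 0.02 m); the robot touches nothing.
It fails at once if the shell, the graver or the jar is displaced more than 20 mm (distance of any of shell, graver, jar from where it was at the start of the episode above 0.02 m).
It fails at once if the short roll is moved more than 20 mm from its seat (distance of short_roll from where it was at the start of the episode above 0.02 m).
It fails at once if the tall roll is let go in the air (touching nothing, out of the carton, its underside over 24 mm above the mat) (contact force between tall_roll and anything else below 0.001 N and z of tall_roll in the frame of carton above 0.07 m and z of tall_roll in the frame of mat above 0.03 m).
It also fails if it takes over 69 s, if anything falls off the work surface, if the arm or the gripper's body presses on something with over 40 N, if the wrist force passes 120 N, or if a joint passes its speed limit or range.

ROBOT

A 6-joint arm with a two-finger parallel gripper is mounted at the origin on the work surface. World frame = base frame: x ahead of the robot, y to its left, z up, the work surface at z = 0. Lengths are in mm, angles in rad, forces in N, time in s.
With the tool pointing down it reaches from about 325 to 900 mm from the base axis. Payload 6.1 kg.
Tool frame: the origin (TCP) lies at the very end of the fingers, on their centre line; the grasp point (between the pads) lies 19 mm behind it; z points along the fingers, y is the line along which they close (so a half turn about z gives the same grasp; the last joint's range is limited). The gripper opens to 87 mm and grips with 3 to 60 N. Pads are 19 mm wide; open, the fingers measure 117 mm over their backs; the gripper's body (75 mm by 190 mm) begins 51 mm behind the grasp point.
Start: joints at [-1.231, 0.22, 1.526, -0, 1.395, -0.126], TCP at [280.703, -558.41, 222.538] pointing down, gripper open.
Joint ranges: [-2.98, 2.98], [-0.91, 2.08], [0.09, 2.57], [-1.24, 4.39], [0.2, 2.65], [-2.68, 2.68]. Speed limits (rad/s): [2.57, 2.57, 3.01, 3.14, 3.14, 3.14].

INTERFACE

Orientations are given as a 3x3 rotation matrix whose columns are the frame's x, y, z axes.
In Python, from plant import observe, capture, sign_off, spot_in, silhouettes gives the robot as it stands. The module is installed in compiled form; this text tells all that it offers.
- The arm moves only by the tool jog_arm, never from a script. Its argument "moves" is a list of rows, each an object with "claw": the opening, from -1 (shut) to 1 (fully open); "delta_pos": the shift along the tool's x, y, z in mm, a list of three; "twist": the turn about the tool's z in degrees. In form: [{"claw": claw, "delta_pos": [tx, ty, tz], "twist": twist}, ...]. A call has 1 to 5 rows; each row is the pose to reach, as a shift and turn from the pose commanded when the call began, along the tool's axes at that moment; what a row does not reach only later rows make up. A row lasts 1/8 s, in which the tool goes at most 62.5 mm and 10.7 degrees, less where a joint would pass 70% of its speed; a pose out of reach is approached as far as the arm can. A call with a gripper value outside its range is refused whole. The fingers move at their own pace and stop on an object; the grip force is fixed at half the most. Time passes only in rows, so rows that repeat a pose let the fingers close. It gives the time, the measured TCP pose, the force, the opening and the grip force at its end, in the units of the state.
- observe(): the state, without advancing time (a new reading comes with each control period).
- capture(name): name is "scene" or "top" or "wrist"; returns a dict with "image" (480x640x3 uint8, red, green, blue), "camera_matrix" (3x3 intrinsics, pixels), "dist_coeffs" ([k1, k2, p1, p2, k3] as OpenCV has them; the pictures are not rectified), "pose" (4x4, takes a point from camera to world coordinates). Camera axes: x right, y down, z forward; pixel columns grow to the right and rows downward; lengths in mm; the calibration is good to about 2 mm. A picture is of the moment at which its call begins. There is no depth.
- sign_off(): hands the job in; it is judged then, once.
Trained networks look in a picture, given as the dict that the camera call returned (one of the last four; its "shot" number tells which), for a name from the list of things; names that differ only in an ending like _2 or _b are one class to them, and where a whole thing is asked for, a point or a joint stands for the part that bears it (a point fixed in the world has none). Each returns a list of dicts, best first, with "score" (0 to 1); they miss things now and then, are a little off and sometimes report something else, mostly with a low value. They report only what shows in the picture. A call takes as long as a camera call. They do not tell look-alikes from the thing itself.
- spot_in(picture, thing): "location" ([column, row] in pixels, amid what is visible of it).
- silhouettes(picture, thing): "pixels" (480x640 bool, what is visible of it) and "location" ([column, row] in pixels, amid what is visible of it).
The state is a dict: "clock": time; "qpos": joint angles; "joint_velocities": joint speeds; "joint_torque": joint torques, N m; "position": TCP position; "tool_rot": TCP orientation; "force": force on the tool from outside, world axes, zero at the start; "ft_torque": the same for the moment, N m; "width": finger opening in mm; "finger_force": force on a finger pad.
Only numpy, scipy, OpenCV 4.12 (cv2) and the standard library are available. Lean on these libraries where they do the work, as an engineer would, in place of code of your own. Each camera call takes 0.05 s, during which the arm holds its last target. There are 200 camera calls.

## Working session

There is one attempt and no reset: what is moved stays moved. The work goes in short steps, Python scripts to look and compute and a tool call to move; the robot and the scene stay as the last step left them, time stands still between calls to the robot, and variables do not carry over. Pictures are saved under pics/ and viewed, at most 10 in all, crops included, and the job is handed in when it is done.

Besides the shell and the picture viewer there is one more tool, called after "Emit:" as name(argument=value, ...), one argument or row to a line, values as JSON. jog_arm: Moves the arm, as the interface text tells. Its arguments: {"type":"object","properties":{"moves":{"type":"array"}},"required":["moves"]}

```bash
mkdir -p pics
cat > h.py <<'E'
import numpy as np, cv2, json
from plant import observe, capture, sign_off, spot_in, silhouettes
def ray(c,uv):
    p=cv2.undistortPoints(np.array([[uv]],float),np.array(c["camera_matrix"]),np.array(c["dist_coeffs"]))[0,0]
    P=np.array(c["pose"]); d=P[:3,:3]@np.array([p[0],p[1],1]); return P[:3,3],d/np.linalg.norm(d)
def onz(c,uv,z):
    o,d=ray(c,uv); return o+d*(z-o[2])/d[2]
def tri(rays):
    A=np.zeros((3,3));b=np.zeros(3)
    for o,d in rays:
        M=np.eye(3)-np.outer(d,d);A+=M;b+=M@o
    X=np.linalg.solve(A,b); return X,[float(np.linalg.norm((np.eye(3)-np.outer(d,d))@(X-o))) for o,d in rays]
def proj(c,X):
    P=np.linalg.inv(np.array(c["pose"])); X=np.atleast_2d(X).astype(float)
    return cv2.projectPoints(X,cv2.Rodrigues(P[:3,:3])[0],P[:3,3],np.array(c["camera_matrix"]),np.array(c["dist_coeffs"]))[0][:,0]
def save(c,n): cv2.imwrite(f"pics/{n}.png",c["image"][:,:,::-1])
E
python3 - <<'E'
from h import *
np.set_printoptions(precision=1,suppress=True)
s=observe();print(s["clock"],s["position"],s["tool_rot"])
for n in("scene","top"):
    c=capture(n);save(c,n+"0");print(n,np.array(c["pose"])[:3,3])
    for t in["carton","spindle_left","flap_left","flap_right","flap_left_edge","flap_right_edge","tall_roll","short_roll","mat","shell","graver","jar"]:
        r=silhouettes(c,t) 
        print(t,[(round(q["score"],2),np.round(q["location"]),int(q["pixels"].sum())) for q in r[:3]])
print(observe()["clock"])
E
```

```text
0.0 [ 280.5 -557.8  221.4] [[ 0.9  0.4 -0. ]
 [ 0.4 -0.9  0. ]
 [ 0.  -0.  -1. ]]
scene [ 855.  -367.7  883.5]
carton []
spindle_left [(0.58, array([327., 242.]), 9817)]
flap_left [(0.96, array([346., 202.]), 1498)]
flap_right [(0.66, array([288., 250.]), 2238)]
flap_left_edge [(0.94, array([347., 201.]), 1504)]
flap_right_edge [(0.83, array([289., 251.]), 2203), (0.6, array([346., 232.]), 184), (0.3, array([230., 225.]), 533)]
tall_roll [(0.76, array([381., 341.]), 993), (0.74, array([320., 260.]), 317), (0.74, array([265., 323.]), 931)]
short_roll [(0.57, array([345., 233.]), 117)]
mat [(0.87, array([325., 138.]), 2114)]
shell [(0.59, array([153., 305.]), 2695), (0.4, array([329., 241.]), 9852)]
graver [(0.75, array([231., 222.]), 573)]
jar [(0.74, array([412., 299.]), 1319)]
top [ 374.2   -9.  1383.3]
carton [(0.6, array([324., 235.]), 8088)]
spindle_left [(0.74, array([324., 232.]), 8437), (0.5, array([342., 230.]), 420), (0.15, array([366., 250.]), 1865)]
flap_left [(0.94, array([287., 238.]), 2538), (0.68, array([324., 238.]), 8203), (0.22, array([365., 251.]), 1718)]
flap_right [(0.73, array([368., 250.]), 1782)]
flap_left_edge [(0.62, array([288., 239.]), 2433)]
flap_right_edge [(0.74, array([367., 248.]), 1852)]
tall_roll [(0.75, array([366., 166.]), 683), (0.68, array([342., 230.]), 437), (0.63, array([409., 250.]), 673)]
short_roll []
mat [(0.85, array([189., 333.]), 3667)]
shell [(0.55, array([458., 346.]), 2090), (0.17, array([287., 237.]), 2472)]
graver [(0.72, array([342., 349.]), 557)]
jar [(0.7, array([322., 154.]), 883), (0.5, array([288., 238.]), 2466)]
1.3
```

View pics/scene0.png

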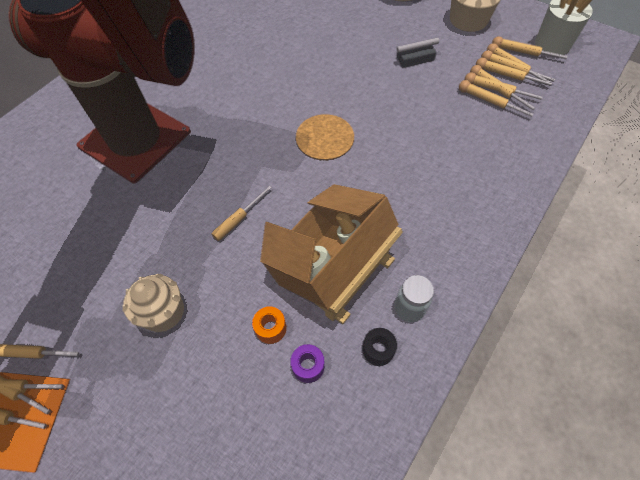

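View pics/top0.png

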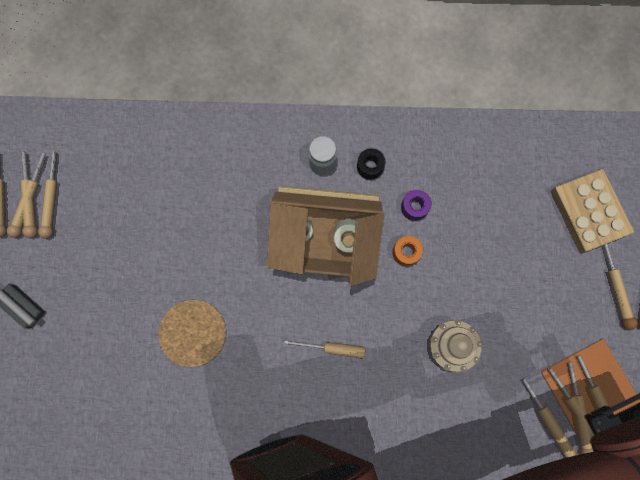

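The scene shows the carton at about (330,245) and the mat at (325,138). From above, the carton is at (325,237), the mat at (190,333), and a large roll at (346,237) on the right spindle. I'll zoom in on both.

Run:
```python
import cv2,numpy as np
a=cv2.imread("pics/scene0.png")[175:330,250:415];b=cv2.imread("pics/top0.png")[180:300,255:395]
f=lambda i:cv2.resize(i,None,fx=400/i.shape[1],fy=400/i.shape[1],interpolation=cv2.INTER_CUBIC)
a,b=f(a),f(b);h=max(a.shape[0],b.shape[0]);o=np.zeros((h,800,3),np.uint8);o[:a.shape[0],:400]=a;o[:b.shape[0],400:]=b
cv2.imwrite("pics/crop0.png",o);print(o.shape)
from h import *
c=capture("top")
for n,uv,z in(("mat",(192,333),6),("shell",(456,345),66),("graver",(345,350),15),("gtip",(286,343),15),("jar",(322,150),100)):print(n,onz(c,uv,z).round())
```

```text
(376, 800, 3)
mat [400. 275.   6.]
shell [ 388. -299.   66.]
graver [371. -66.  15.]
gtip [383.  65.  15.]
jar [802.  -4. 100.]
```

View pics/crop0.png

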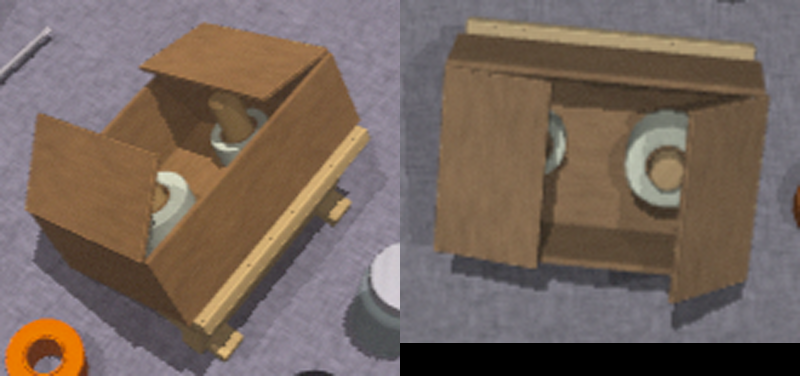

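```bash
cat > fit.py <<'E'
from h import *
from scipy.optimize import least_squares
from scipy.spatial.transform import Rotation as R
def Rc(yaw,t=.52): return R.from_euler('ZY',[yaw,-t]).as_matrix()  # z leans to -x
def flap(s,a,x,r=80): return [x,s*(115-r*np.cos(a)),75+r*np.sin(a)]
E
python3 - <<'E'
from fit import *
cs,ct=capture("scene"),capture("top")
S=lambda u,v:(250+u/2.424,175+v/2.424); T=lambda u,v:(255+(u-400)/2.857,180+v/2.857)
def pts(p):
    L,Rr=p[4],p[5]
    return [flap(1,L,72,0),flap(1,L,-72,0),flap(1,L,72),flap(1,L,-72),flap(-1,Rr,72,0),flap(-1,Rr,-72,0),flap(-1,Rr,72),flap(-1,Rr,-72)]
so=[S(*q) for q in((325,48),(205,25),(268,97),(142,68),(150,262),(28,208),(158,155),(38,113))]
to=[T(*q) for q in((447,65),(437,250),(550,83),(535,268),(765,95),(748,283),(690,100),(672,300))]
def f(p):
    W=np.array(pts(p))@Rc(p[3]).T+p[:3]
    return np.r_[(proj(cs,W)-so).ravel(),(proj(ct,W)-to).ravel()]
r=least_squares(f,[600,0,60,0,.1,1],loss="soft_l1")
np.set_printoptions(precision=3,suppress=True)
print(r.x,r.cost);print(f(r.x).reshape(-1,2))
p=r.x;M=Rc(p[3])
w=lambda q:(M@np.array(q)+p[:3]).round(1)
print("low corner z",w([-75,0,0]),"spR",w([0,-52,65]),"spL",w([0,52,65]),"Redge",[w(flap(-1,p[5],x)) for x in(-72,0,72)],"Ledge",[w(flap(1,p[4],x)) for x in(-72,0,72)],"hinge",[w([x,y,75]) for x in(-72,72) for y in(115,-115)])
np.save("fit.npy",p)
# check rolls' spindles
print(proj(ct,[w([0,-52,65]),w([0,52,65])]),proj(cs,[w([0,-52,65]),w([0,52,65])]))
E
```

```text
[633.659 -15.011  64.119  -0.059 -12.316   0.829] 14.904902928489314
[[ 0.73   0.824]
 [-1.625  0.004]
 [-3.055  0.492]
 [-2.232 -0.479]
 [-1.77  -0.013]
 [ 0.241  0.962]
 [ 0.144 -0.791]
 [-0.179  0.058]
 [-0.931 -0.442]
 [-0.55  -0.453]
 [ 0.053 -0.864]
 [ 0.728 -0.106]
 [-0.412 -1.73 ]
 [-1.789 -2.944]
 [-0.07   3.062]
 [-0.398  0.221]]
low corner z [568.7 -11.2  26.9] spR [598.4 -65.  120.5] spL [604.5  38.8 120.5] Redge [array([501.3, -68.2, 144.6]), array([563.6, -71.9, 180.4]), array([626. , -75.6, 216.1])] Ledge [array([526.5,  28.9, 110.6]), array([588.8,  25.2, 146.4]), array([651.2,  21.5, 182.2])] hinge [array([540.9, 105.7,  93.4]), array([ 527.3, -123.9,   93.4]), array([665.6,  98.3, 165. ]), array([ 652.1, -131.3,  165. ])]
[[348.466 240.294]
 [299.261 236.208]] [[308.186 251.337]
 [340.768 214.626]]
```

```bash
cat >> fit.py <<'E'
p=np.load("fit.npy") if __import__("os").path.exists("fit.npy") else None
def W(q): return Rc(p[3])@np.array(q,float)+p[:3]
def yaw(): 
    r=np.array(observe()["tool_rot"]); return np.degrees(np.arctan2(r[1,0],r[0,0]))
def seq(ws,yw=None,p0=None,y0=None):
    "world TCP targets -> deltas in tool axes of now; twist to reach tool-x yaw"
    s=observe(); a=np.radians(yaw() if y0 is None else y0); p0=np.array(s["position"]) if p0 is None else np.array(p0)
    B=np.array([[np.cos(a),np.sin(a),0],[np.sin(a),-np.cos(a),0],[0,0,-1]])
    for w in ws: print(np.round(w), "->", np.round(B@(np.array(w)-p0)), "dist",round(float(np.linalg.norm(np.array(w)-p0))))
    if yw is not None: print("twist",round(float(np.degrees(a)-yw),1))
E
python3 - <<'E'
from fit import *
np.set_printoptions(precision=2,suppress=True)
s=observe();print(s["qpos"],s["position"],s["tool_rot"],yaw())
print([W([20,-5,65]).round(),W([20,-5,110]).round()])
seq([[280,-558,270],[610,-18,270]],86.6)
E
```

```text
[-1.23  0.22  1.53 -0.    1.39 -0.13] [ 280.68 -558.41  222.52] [[ 0.89  0.45 -0.  ]
 [ 0.45 -0.89  0.  ]
 [-0.   -0.   -1.  ]] 26.68637404650141
[array([618., -19., 130.]), array([596., -18., 170.])]
[ 280 -558  270] -> [ -0.  -1. -47.] dist 47
[610 -18 270] -> [ 537. -335.  -47.] dist 635
twist -59.9
```

Emit:
jog_arm(
  moves=[
    {"claw":-1,"delta_pos":[40,-25,-40],"twist":-10},
    {"claw":-1,"delta_pos":[90,-56,-50],"twist":-20},
    {"claw":-1,"delta_pos":[143,-89,-50],"twist":-30},
    {"claw":-1,"delta_pos":[195,-122,-50],"twist":-40},
    {"claw":-1,"delta_pos":[245,-153,-50],"twist":-50},
  ],
)

```text
clock: 2.08
position: [431.7, -309.9, 272.9]
tool_rot: [[0.225, 0.974, 0.001], [0.974, -0.225, -0.0], [-0.0, 0.001, -1.0]]
force: [0.2, -0.4, 0.2]
width: 44.6
finger_force: 0.0
```

Run:
```python
from fit import *
seq([[610,-18,270]],86.6)
c=capture("wrist");save(c,"w1");print(np.array(c["pose"]).round(2),c["camera_matrix"])
```

```text
[610 -18 270] -> [324. 108.   3.] dist 342
twist -9.6
[[ 9.7000e-01 -2.2000e-01 -6.0000e-02  4.4878e+02]
 [-2.2000e-01 -9.4000e-01 -2.7000e-01 -2.3585e+02]
 [ 0.0000e+00  2.8000e-01 -9.6000e-01  4.3533e+02]
 [ 0.0000e+00  0.0000e+00  0.0000e+00  1.0000e+00]] [[349.2742427    0.         320.39922485]
 [  0.         349.2742427  235.97710005]
 [  0.           0.           1.        ]]
```

View pics/w1.png

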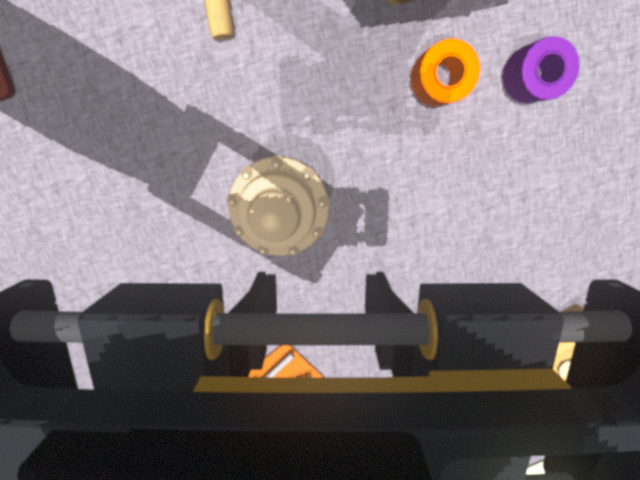

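The wrist view shows the fingers near (265,290) and (378,290). The body is wide along the closing line, so its 190 mm is along tool y. The shell is clear at (278,205). Carrying on to the left flap.

Emit:
jog_arm(
  moves=[
    {"claw":-1,"delta_pos":[57,19,0],"twist":-9.6},
    {"claw":-1,"delta_pos":[114,38,0],"twist":-9.6},
    {"claw":-1,"delta_pos":[171,57,3],"twist":-9.6},
    {"claw":-1,"delta_pos":[228,76,3],"twist":-9.6},
    {"claw":-1,"delta_pos":[285,95,3],"twist":-9.6},
  ],
)

```text
clock: 2.75
position: [589.8, -54.7, 269.8]
tool_rot: [[0.065, 0.998, 0.001], [0.998, -0.065, -0.0], [-0.0, 0.001, -1.0]]
force: [0.3, 0.1, 0.0]
width: 1.3
finger_force: 0.0
```

Run:
```python
from fit import *
seq([[616,-18,200],W([20,-5,68])],86.6)
def tip(y,z,x=20): return W([x,y,z])
print("then, from second:")
L=[]
for a in np.arange(.25,1.6,.25):
    L.append(tip(115-80*np.cos(a)-9.5,75+80*np.sin(a)-28))
L+=[tip(115+50*np.sin(b)-5,75+50*np.cos(b)) for b in(.3,.6,.8,.9)]
seq(L,p0=W([20,-5,68]),y0=86.6)
```

```text
[616 -18 200] -> [38. 24. 70.] dist 83
[617. -19. 133.] -> [ 37.  25. 137.] dist 144
twist -0.3
then, from second:
[620.  14. 132.] -> [33.  1.  1.] dist 33
[611.  22. 148.] -> [ 40.  -9. -15.] dist 44
[603.  34. 162.] -> [ 52. -17. -29.] dist 62
[598.  49. 173.] -> [ 67. -23. -40.] dist 82
[595.  68. 181.] -> [ 85. -27. -48.] dist 101
[594.  87. 184.] -> [105. -29. -51.] dist 120
[597. 112. 181.] -> [130. -27. -48.] dist 141
[601. 125. 175.] -> [143. -24. -42.] dist 151
[605. 133. 169.] -> [151. -21. -36.] dist 157
[607. 136. 166.] -> [154. -19. -33.] dist 159
```

Emit:
jog_arm(
  moves=[
    {"claw":-1,"delta_pos":[37,25,45],"twist":0},
    {"claw":-1,"delta_pos":[37,25,95],"twist":0},
    {"claw":-1,"delta_pos":[37,25,137],"twist":0},
    {"claw":-1,"delta_pos":[37,25,137],"twist":0},
  ],
)

```text
clock: 3.25
position: [613.1, -20.4, 128.2]
tool_rot: [[0.065, 0.998, -0.009], [0.998, -0.065, 0.001], [0.001, -0.009, -1.0]]
force: [-0.8, 0.1, -0.3]
width: 0.2
finger_force: 0.0
```

Emit:
jog_arm(
  moves=[
    {"claw":-1,"delta_pos":[20,1,0],"twist":0},
    {"claw":-1,"delta_pos":[34,0,0],"twist":0},
    {"claw":-1,"delta_pos":[40,-9,-15],"twist":0},
    {"claw":-1,"delta_pos":[52,-17,-29],"twist":0},
    {"claw":-1,"delta_pos":[67,-23,-40],"twist":0},
  ],
)

```text
clock: 3.88
position: [599.1, 47.5, 176.6]
tool_rot: [[0.065, 0.998, 0.005], [0.998, -0.065, -0.002], [-0.001, 0.005, -1.0]]
force: [0.9, -1.9, 1.2]
width: 0.7
finger_force: 0.7
```

Run:
```python
from fit import *
print(observe()["force"])
seq([W([20,115+50*np.sin(b)-6,75+50*np.cos(b)]) for b in(0,.3,.6,.8,.9)]+[W([20,100,140])],86.6)
c=capture("scene");save(c,"s1")
cv2.imwrite("pics/s1c.png",cv2.resize(c["image"][150:330,220:440,::-1],None,fx=3,fy=3))
```

```text
[ 0.90489195 -1.86106118  1.24639356]
[595.  96. 183.] -> [49. -7. -6.] dist 49
[597. 111. 181.] -> [63. -6. -4.] dist 64
[601. 124. 175.] -> [77. -3.  2.] dist 77
[605. 132. 169.] -> [85.  0.  7.] dist 85
[607. 135. 166.] -> [88.  2. 10.] dist 88
[587.  88. 196.] -> [ 40. -14. -19.] dist 46
twist -0.3
```

View pics/s1c.png

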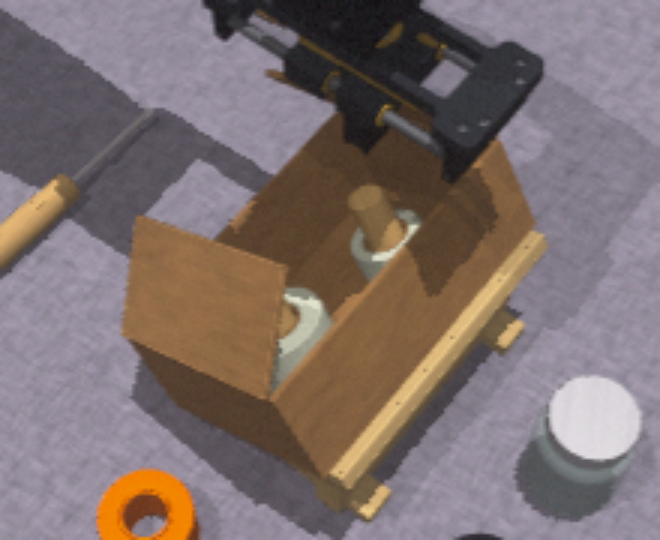

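The left flap is up and hidden behind the gripper at about (370,130). The short roll at (385,240) and the tall one at (300,330) are still seated. Next I push the left flap past upright.

Emit:
jog_arm(
  moves=[
    {"claw":-1,"delta_pos":[25,-5,-6],"twist":0},
    {"claw":-1,"delta_pos":[49,-7,-6],"twist":0},
    {"claw":-1,"delta_pos":[63,-6,-4],"twist":0},
    {"claw":-1,"delta_pos":[77,-3,2],"twist":0},
    {"claw":-1,"delta_pos":[83,-1,6],"twist":0},
  ],
)

```text
clock: 4.55
position: [602.2, 131.1, 165.9]
tool_rot: [[0.064, 0.998, -0.001], [0.998, -0.064, 0.0], [0.0, -0.001, -1.0]]
force: [0.1, -1.8, 0.8]
width: 0.6
finger_force: 0.5
```

Emit:
jog_arm(
  moves=[
    {"claw":-1,"delta_pos":[3,1,3],"twist":0},
    {"claw":-1,"delta_pos":[-35,0,-40],"twist":0},
    {"claw":-1,"delta_pos":[-90,0,-50],"twist":0},
    {"claw":-1,"delta_pos":[-145,0,-40],"twist":0},
    {"claw":-1,"delta_pos":[-145,0,-30],"twist":0},
  ],
)

```text
clock: 5.18
position: [592.6, -18.2, 196.2]
tool_rot: [[0.07, 0.998, 0.0], [0.998, -0.07, -0.001], [-0.001, 0.0, -1.0]]
force: [-0.7, 0.0, -0.4]
width: 0.4
finger_force: 0.0
```

Run:
```python
from fit import *
P=[W([20,-10,100])]
seq([W([20,-10,130])]+P,86.6)
L=[W([20,-(115-80*np.cos(a)-9.5),75+80*np.sin(a)-28]) for a in(.85,1.1,1.35)]+[W([20,-(115+50*np.sin(b)-6),75+50*np.cos(b)]) for b in(0,.3,.6,.8,.9)]
seq(L,p0=P[0],y0=86.6)
c=capture("scene");save(c,"s2")
cv2.imwrite("pics/s2c.png",cv2.resize(c["image"][130:310,220:440,::-1],None,fx=3,fy=3))
```

```text
[586. -22. 187.] -> [-4. -6.  9.] dist 12
[601. -23. 161.] -> [-4.  9. 35.] dist 37
twist -0.6
[595. -66. 167.] -> [-43.  -4.  -6.] dist 43
[588. -82. 177.] -> [-59.  -9. -16.] dist 62
[ 584. -100.  183.] -> [-78. -12. -22.] dist 82
[ 583. -121.  183.] -> [-99. -12. -22.] dist 102
[ 583. -136.  181.] -> [-114.  -11.  -20.] dist 116
[ 585. -150.  175.] -> [-127.   -8.  -14.] dist 128
[ 588. -157.  169.] -> [-135.   -5.   -9.] dist 135
[ 590. -161.  166.] -> [-138.   -3.   -5.] dist 138
```

View pics/s2c.png

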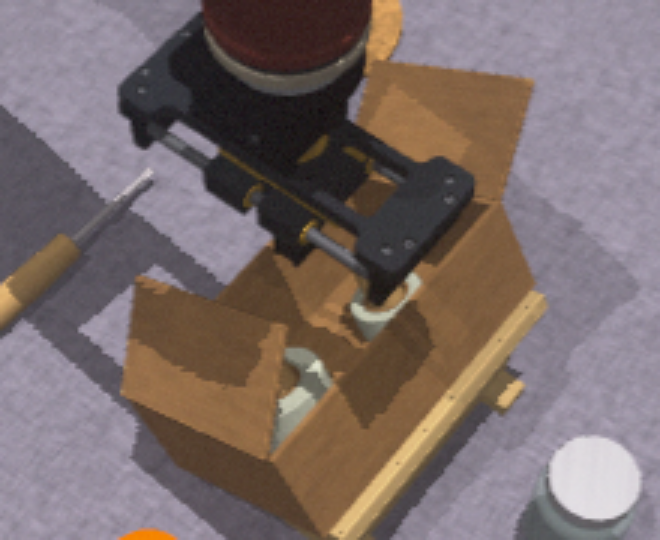

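The left flap (430,130) now lies outward past upright. Now the right flap.

Emit:
jog_arm(
  moves=[
    {"claw":-1,"delta_pos":[-4,9,35],"twist":0},
    {"claw":-1,"delta_pos":[-30,6,32],"twist":0},
    {"claw":-1,"delta_pos":[-47,5,29],"twist":0},
    {"claw":-1,"delta_pos":[-63,0,19],"twist":0},
    {"claw":-1,"delta_pos":[-82,-3,13],"twist":0},
  ],
)

```text
clock: 5.85
position: [584.6, -96.4, 185.0]
tool_rot: [[0.064, 0.998, 0.002], [0.998, -0.064, -0.0], [-0.0, 0.002, -1.0]]
force: [0.4, -0.3, -0.6]
width: 0.9
finger_force: 0.3
```

Emit:
jog_arm(
  moves=[
    {"claw":-1,"delta_pos":[-21,0,0],"twist":0},
    {"claw":-1,"delta_pos":[-36,1,2],"twist":0},
    {"claw":-1,"delta_pos":[-49,4,8],"twist":0},
    {"claw":-1,"delta_pos":[-57,7,13],"twist":0},
    {"claw":-1,"delta_pos":[-61,9,18],"twist":0},
  ],
)

```text
clock: 6.48
position: [589.1, -156.4, 166.4]
tool_rot: [[0.065, 0.998, -0.002], [0.998, -0.065, 0.003], [0.003, -0.002, -1.0]]
force: [-13.6, 14.3, 29.3]
width: 0.4
finger_force: 16.9
```

Run:
```python
from fit import *
s=observe();print(s["force"],s["position"])
q=Rc(p[3]).T@(np.array(s["position"])-p[:3]);print("tip in carton",q)
seq([W([20,-161,100]),W([20,-164,97]),W([20,-100,140])])
```

```text
[-13.57094625  14.2861449   29.32740925] [ 589.11015078 -156.44634236  166.44530414]
tip in carton [  19.47696541 -143.8128289   106.7606482 ]
[ 592. -174.  161.] -> [-17.   4.   6.] dist 18
[ 593. -177.  158.] -> [-20.   5.   8.] dist 22
[ 576. -112.  196.] -> [ 44. -16. -29.] dist 55
```

Emit:
jog_arm(
  moves=[
    {"claw":-1,"delta_pos":[30,-8,-30],"twist":0},
    {"claw":-1,"delta_pos":[50,-8,-60],"twist":-10},
    {"claw":-0.2,"delta_pos":[70,0,-110],"twist":-20},
    {"claw":0.3,"delta_pos":[92,0,-140],"twist":-30},
    {"claw":0.7,"delta_pos":[92,0,-160],"twist":-40},
  ],
)

```text
clock: 7.1
position: [596.0, -64.1, 327.1]
tool_rot: [[-0.598, 0.801, 0.002], [0.801, 0.598, -0.0], [-0.001, 0.001, -1.0]]
force: [0.1, -0.8, -0.1]
width: 22.7
finger_force: 0.0
```

Run:
```python
from fit import *
s=observe();print(s["position"],yaw(),s["width"])
seq([[530,-65,330]],151.6)
c=capture("wrist");i=c["image"].copy()
for q,col in(([0,-52,65],(255,0,0)),([0,52,65],(255,0,0)),([0,-52,49],(0,255,0)),([72,-115,75],(0,0,255)),([-72,-115,75],(0,0,255)),([75,115,75],(0,0,255)),(flap(-1,2.5,72),(255,255,0)),(flap(-1,2.5,-72),(255,255,0)),(flap(1,2.3,72),(255,255,0)),(flap(1,2.3,-72),(255,255,0))):
    u=proj(c,W(q))[0];cv2.circle(i,tuple(int(v) for v in u),3,col,-1)
cv2.imwrite("pics/w2.png",i[:,:,::-1])
```

```text
[596.04427992 -64.13529662 327.11656114] 126.75546939353362 22.65143233024531
[530 -65 330] -> [ 39. -53.  -3.] dist 66
twist -24.8
```

View pics/w2.png

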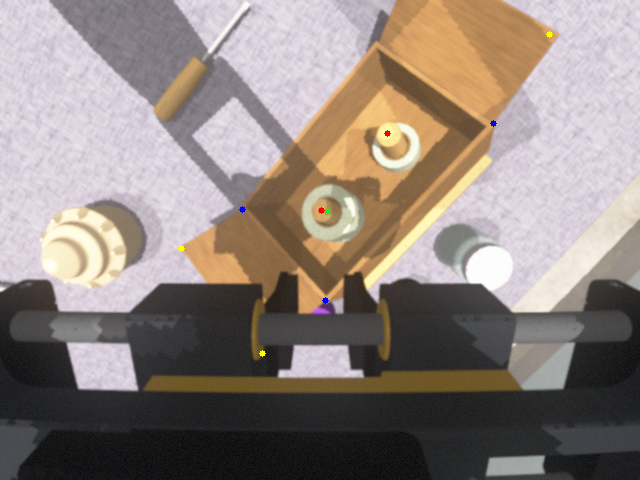

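The wrist view confirms both flaps are folded back. The projected corners and spindles match: right spindle (323,210), left (388,133), corner (493,123). Next I check body clearance against the grip yaw.

Run:
```python
from fit import *
M=Rc(p[3])
# obstacle points: wall tops & flaps
O=[W([x,y,75]) for x in(-75,75) for y in np.linspace(-115,115,93)]+[W([x,y,75]) for y in(-115,115) for x in np.linspace(-75,75,61)]
O+=[W(flap(s,a,x,r)) for s,a in((-1,2.5),(1,2.25)) for x in np.linspace(-72,72,97) for r in np.linspace(0,80,54)]
O=np.array(O)
print("base",W([0,-52,65]),W([0,-52,44]))
for dx in(0,-4):
  for th in range(-10,61,5):
    t=np.radians(th)+(-p[3])  # grip axis dir towards -y end
    u=np.array([-np.sin(t),-np.cos(t)]);v=np.array([np.cos(t),-np.sin(t)])
    c=W([dx,-52,43])[:2]
    d=O[:,:2]-c; m=(abs(d@u)<95)&(abs(d@v)<37.5)
    j=np.argmax(np.where(m,O[:,2],-1)); zt=O[j,2]-70
    zc=(M.T@(np.array([*c,zt])-p[:3]))[2]
    print(dx,th,"tip z min",round(zt,1),"-> zc",round(zc,1),"misalign",round(np.degrees(np.arcsin(np.sin(np.radians(th))*.497)),1),(M.T@(O[j]-p[:3])).round())
```

```text
base [598.35668504 -65.01931782 120.52689542] [608.77306671 -65.63366801 102.30269265]
0 -10 tip z min 112.2 -> zc 52.4 misalign -5.0 [  72. -142.   95.]
0 -5 tip z min 113.8 -> zc 53.7 misalign -2.5 [  72. -144.   97.]
0 0 tip z min 115.4 -> zc 55.1 misalign 0.0 [  72. -146.   98.]
0 5 tip z min 113.9 -> zc 53.9 misalign 2.5 [  66. -149.  100.]
0 10 tip z min 111.0 -> zc 51.3 misalign 5.0 [  57. -151.  102.]
0 15 tip z min 107.4 -> zc 48.1 misalign 7.4 [  48. -152.  103.]
0 20 tip z min 102.9 -> zc 44.3 misalign 9.8 [  38. -154.  104.]
0 25 tip z min 96.9 -> zc 39.1 misalign 12.1 [  27. -152.  103.]
0 30 tip z min 96.5 -> zc 38.7 misalign 14.4 [ 75. -40.  75.]
0 35 tip z min 96.5 -> zc 38.7 misalign 16.6 [ 75. -45.  75.]
0 40 tip z min 96.5 -> zc 38.7 misalign 18.6 [ 75. -50.  75.]
0 45 tip z min 96.5 -> zc 38.7 misalign 20.6 [ 75. -55.  75.]
0 50 tip z min 96.5 -> zc 38.7 misalign 22.4 [ 75. -58.  75.]
0 55 tip z min 96.5 -> zc 38.7 misalign 24.0 [ 75. -63.  75.]
0 60 tip z min 96.5 -> zc 38.7 misalign 25.5 [ 75. -65.  75.]
-4 -10 tip z min 111.5 -> zc 53.4 misalign -5.0 [  70. -14
[... 208 characters left out ...]
4 10 tip z min 108.8 -> zc 51.1 misalign 5.0 [  52. -151.  102.]
-4 15 tip z min 105.1 -> zc 47.9 misalign 7.4 [  44. -152.  103.]
-4 20 tip z min 100.7 -> zc 44.1 misalign 9.8 [  33. -154.  104.]
-4 25 tip z min 96.5 -> zc 40.4 misalign 12.1 [ 75. -28.  75.]
-4 30 tip z min 96.5 -> zc 40.4 misalign 14.4 [ 75. -35.  75.]
-4 35 tip z min 96.5 -> zc 40.4 misalign 16.6 [ 75. -40.  75.]
-4 40 tip z min 96.5 -> zc 40.4 misalign 18.6 [ 75. -48.  75.]
-4 45 tip z min 96.5 -> zc 40.4 misalign 20.6 [ 75. -50.  75.]
-4 50 tip z min 96.5 -> zc 40.4 misalign 22.4 [ 75. -55.  75.]
-4 55 tip z min 96.5 -> zc 40.4 misalign 24.0 [ 75. -60.  75.]
-4 60 tip z min 96.5 -> zc 40.4 misalign 25.5 [ 75. -63.  75.]
```

Run:
```python
from fit import *
g=np.array([608,-65.6,98.5]);n=Rc(p[3])[:,2];print(n)
seq([g+n*170,g+n*75],151.6)
print("rel in yaw 151.6:");seq([g+n*k for k in(50,25,8,0)],p0=g+n*75,y0=151.6)
```

```text
[-0.49601817  0.02925477  0.86781918]
[524. -61. 246.] -> [ 48. -56.  84.] dist 111
[571. -63. 164.] -> [ 17. -20. 166.] dist 168
twist -24.5
rel in yaw 151.6:
[583. -64. 142.] -> [-11.   5.  22.] dist 25
[596. -65. 120.] -> [-23.  11.  43.] dist 50
[604. -65. 105.] -> [-30.  14.  58.] dist 67
[608. -66.  98.] -> [-34.  16.  65.] dist 75
```

Emit:
jog_arm(
  moves=[
    {"claw":0.75,"delta_pos":[30,-36,40],"twist":-10},
    {"claw":0.75,"delta_pos":[48,-56,84],"twist":-20},
    {"claw":0.75,"delta_pos":[33,-38,125],"twist":-24.5},
    {"claw":0.75,"delta_pos":[17,-20,166],"twist":-24.5},
    {"claw":0.75,"delta_pos":[17,-20,166],"twist":-24.5},
  ],
)

```text
clock: 7.78
position: [566.4, -63.2, 153.9]
tool_rot: [[-0.872, 0.49, -0.009], [0.49, 0.872, 0.002], [0.009, -0.003, -1.0]]
force: [-0.5, 0.1, 0.3]
width: 73.4
finger_force: 0.0
```

Run:
```python
from fit import *
g=np.array([608,-65.6,98.5]);n=Rc(p[3])[:,2]
s=observe();print(s["width"],yaw(),s["position"])
seq([g+n*k for k in(50,25,8,0)],151.6)
c=capture("wrist");i=c["image"].copy()
for zc in(49,):
  for a in np.linspace(0,6.28,25):
    u=proj(c,W([32*np.cos(a),-52+32*np.sin(a),zc]))[0];cv2.circle(i,tuple(int(v) for v in u),1,(0,255,0),-1)
u=proj(c,W([0,-52,65]))[0];cv2.circle(i,tuple(int(v) for v in u),3,(255,0,0),-1)
cv2.imwrite("pics/w3.png",i[:,:,::-1])
```

```text
73.40130026663333 150.65740548991906 [566.41834882 -63.21812859 153.8850817 ]
[583. -64. 142.] -> [-15.   7.  12.] dist 21
[596. -65. 120.] -> [-26.  13.  34.] dist 45
[604. -65. 105.] -> [-34.  17.  48.] dist 61
[608. -66.  98.] -> [-37.  18.  55.] dist 69
twist -0.9
```

View pics/w3.png

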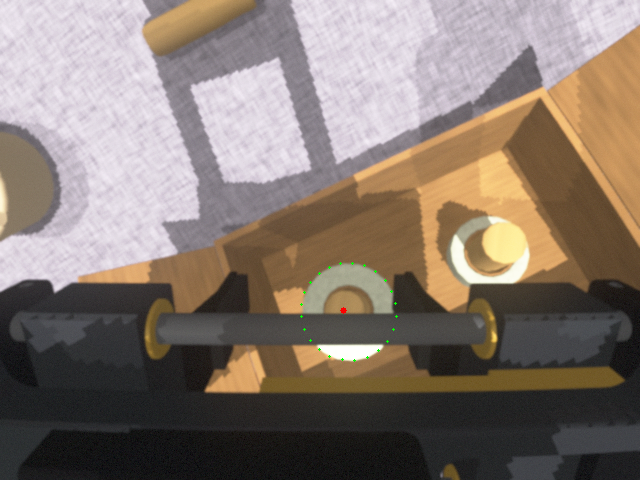

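The green circle matches the roll's rim at (349,312), midway between the fingers at (240,320) and (405,320). Descending along the carton's axis.

Emit:
jog_arm(
  moves=[
    {"claw":0.75,"delta_pos":[0,0,0],"twist":0},
    {"claw":0.75,"delta_pos":[-11,5,22],"twist":0},
    {"claw":0.75,"delta_pos":[-19,9,36],"twist":0},
    {"claw":0.75,"delta_pos":[-25,12,48],"twist":0},
    {"claw":0.75,"delta_pos":[-28,13,53],"twist":0},
  ],
)

```text
clock: 8.45
position: [600.0, -66.0, 106.1]
tool_rot: [[-0.873, 0.488, -0.001], [0.488, 0.873, 0.0], [0.001, -0.0, -1.0]]
force: [1.2, -1.0, 0.9]
width: 76.0
finger_force: 0.0
```

Emit:
jog_arm(
  moves=[
    {"claw":0.75,"delta_pos":[0,0,0],"twist":0},
    {"claw":0.75,"delta_pos":[-3,1.5,6],"twist":0},
    {"claw":0.75,"delta_pos":[-6,3,12],"twist":0},
    {"claw":0.75,"delta_pos":[-6,3,12],"twist":0},
    {"claw":0.75,"delta_pos":[-6,3,12],"twist":0},
  ],
)

```text
clock: 9.07
position: [608.1, -66.4, 96.5]
tool_rot: [[-0.873, 0.488, 0.003], [0.488, 0.873, -0.0], [-0.003, 0.001, -1.0]]
force: [-3.6, 0.2, 8.7]
width: 76.3
finger_force: 0.0
```

Run:
```python
from fit import *
s=observe();print(s["width"],yaw(),s["position"],s["force"],s["clock"])
print("carton",Rc(p[3]).T@(np.array(s["position"])-p[:3]))
seq([[608,-65.6,98.5]],151.6)
```

```text
76.28530145394437 150.79823332096615 [608.06396068 -66.43106511  96.47423582] [-3.62852137  0.22952193  8.67944332] 9.075
carton [ -3.46961011 -52.8377638   39.27035519]
[608. -66.  98.] -> [ 0.  1. -2.] dist 2
twist -0.8
```

The body just grazes the wall rim, as calculated. Closing.

Emit:
jog_arm(
  moves=[
    {"claw":0.4,"delta_pos":[0,0,-1],"twist":0},
    {"claw":-0.2,"delta_pos":[0,0,-1],"twist":0},
    {"claw":-1,"delta_pos":[0,0,-1],"twist":0},
    {"claw":-1,"delta_pos":[0,0,-1],"twist":0},
    {"claw":-1,"delta_pos":[0,0,-1],"twist":0},
  ],
)

```text
clock: 9.7
position: [608.2, -65.8, 96.6]
tool_rot: [[-0.873, 0.488, 0.003], [0.488, 0.873, 0.001], [-0.002, 0.002, -1.0]]
force: [1.8, 2.7, 5.3]
width: 63.4
finger_force: 29.2
```

Emit:
jog_arm(
  moves=[
    {"claw":-1,"delta_pos":[0,0,-1],"twist":0},
    {"claw":-1,"delta_pos":[1,-0.5,-3],"twist":0},
    {"claw":-1,"delta_pos":[2,-1,-5],"twist":0},
    {"claw":-1,"delta_pos":[4,-2,-9],"twist":0},
    {"claw":-1,"delta_pos":[6,-3,-13],"twist":0},
  ],
)

```text
clock: 10.32
position: [601.3, -65.0, 108.1]
tool_rot: [[-0.873, 0.488, 0.003], [0.488, 0.873, 0.001], [-0.002, 0.003, -1.0]]
force: [8.3, 4.5, -3.1]
width: 63.7
finger_force: 28.9
```

Run:
```python
from fit import *
s=observe();print(s["width"],s["finger_force"],s["position"],s["force"],s["clock"])
c=capture("wrist");cv2.imwrite("pics/w4.png",cv2.resize(c["image"][200:440,100:540,::-1],None,fx=1.6,fy=1.6))
```

```text
63.68574766854248 28.92238176747111 [601.27848369 -64.99446799 108.08748229] [ 8.29093937  4.53782571 -3.09908376] 10.325
```

View pics/w4.png

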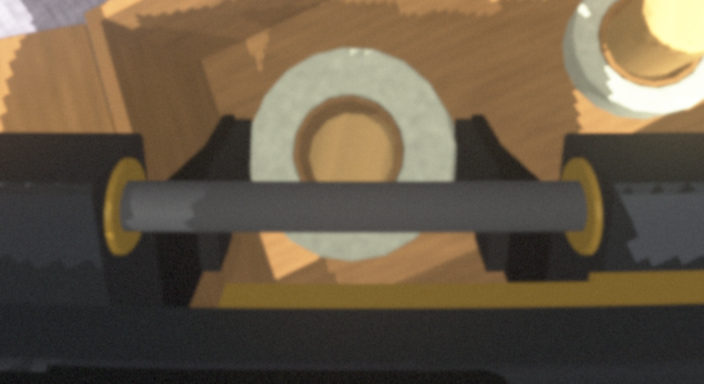

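The ring at (352,150) is held between the pads and has risen about 13 mm. Continuing up the spindle with a small +x bias, because the force shows the spindle pushing that way.

Emit:
jog_arm(
  moves=[
    {"claw":-1,"delta_pos":[2,-1,-7],"twist":0},
    {"claw":-1,"delta_pos":[6,-3,-14],"twist":0},
    {"claw":-1,"delta_pos":[9,-4,-21],"twist":0},
    {"claw":-1,"delta_pos":[13,-6,-28],"twist":0},
    {"claw":-1,"delta_pos":[16,-7.5,-35],"twist":0},
  ],
)

```text
clock: 11.0
position: [582.0, -64.5, 143.1]
tool_rot: [[-0.873, 0.488, -0.001], [0.488, 0.873, 0.001], [0.001, 0.0, -1.0]]
force: [3.4, 1.5, -3.0]
width: 63.5
finger_force: 29.2
```

Emit:
jog_arm(
  moves=[
    {"claw":-1,"delta_pos":[4,-2,-8],"twist":0},
    {"claw":-1,"delta_pos":[8,-4,-16],"twist":0},
    {"claw":-1,"delta_pos":[12,-6,-24],"twist":0},
    {"claw":-1,"delta_pos":[16,-7.5,-32],"twist":0},
    {"claw":-1,"delta_pos":[20,-9.5,-40],"twist":0},
  ],
)

```text
clock: 11.62
position: [559.9, -63.4, 184.1]
tool_rot: [[-0.873, 0.488, -0.0], [0.488, 0.873, -0.0], [0.0, -0.0, -1.0]]
force: [-0.9, 0.4, -1.2]
width: 63.1
finger_force: 29.4
```

Run:
```python
from fit import *
s=observe();print(s["width"],s["finger_force"],s["position"],s["force"],s["clock"])
print("carton",Rc(p[3]).T@(np.array(s["position"])-p[:3]))
c=capture("wrist");a=cv2.resize(c["image"][150:400,100:540,::-1],None,fx=.9,fy=.9)
d=capture("scene");b=cv2.resize(d["image"][130:310,220:440,::-1],None,fx=1.8,fy=1.8)
o=np.zeros((330,800,3),np.uint8);o[:a.shape[0],:a.shape[1]]=a;o[:b.shape[0],400:796]=b;cv2.imwrite("pics/w5.png",o)
m=spot_in(d,"mat");print([onz(d,q["location"],6).round(1) for q in m[:1]])
```

```text
63.1174148056963 29.35433860779426 [559.8713132  -63.42268946 184.13219758] [-0.93526136  0.39292572 -1.23303894] 11.625
carton [ -1.81777369 -52.67204144 139.33405404]
[array([419.9, 282.9,   6. ])]
```

View pics/w5.png

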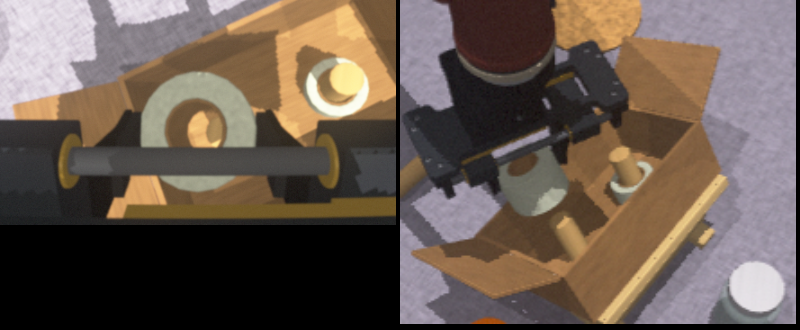

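The scene crop shows the roll hanging at (535,185) off its spindle (570,235), with both flaps back and the short roll seated at (630,180). That is my tenth picture. Now over to the mat.

Emit:
jog_arm(
  moves=[
    {"claw":-1,"delta_pos":[5,0,-25],"twist":0},
    {"claw":-1,"delta_pos":[10,0,-60],"twist":0},
    {"claw":-1,"delta_pos":[30,10,-90],"twist":0},
    {"claw":-1,"delta_pos":[60,30,-105],"twist":0},
    {"claw":-1,"delta_pos":[90,50,-105],"twist":0},
  ],
)

```text
clock: 12.4
position: [506.4, 24.8, 290.1]
tool_rot: [[-0.872, 0.489, 0.003], [0.489, 0.872, -0.0], [-0.003, 0.001, -1.0]]
force: [0.2, 0.4, -1.0]
width: 63.5
finger_force: 29.4
```

Emit:
jog_arm(
  moves=[
    {"claw":-1,"delta_pos":[35,24,0],"twist":0},
    {"claw":-1,"delta_pos":[75,51,0],"twist":0},
    {"claw":-1,"delta_pos":[115,79,0],"twist":0},
    {"claw":-1,"delta_pos":[155,107,0],"twist":0},
    {"claw":-1,"delta_pos":[185,128,0],"twist":0},
  ],
)

```text
clock: 13.02
position: [406.0, 227.8, 288.3]
tool_rot: [[-0.873, 0.487, -0.0], [0.487, 0.873, 0.0], [0.0, 0.0, -1.0]]
force: [1.3, 0.6, -0.0]
width: 63.8
finger_force: 29.4
```

Run:
```python
from fit import *
s=observe();print(s["width"],s["finger_force"],s["position"],s["force"],s["clock"])
ct,cs=capture("top"),capture("scene")
for c in(ct,cs):
    for q in silhouettes(c,"mat")[:1]: print("mat",q["score"],q["location"],onz(c,q["location"],6).round(1),q["pixels"].sum())
print("mat from first looks",onz(ct,(189,333),6),onz(ct,(192.5,334),6),onz(cs,(325,138),6),onz(cs,(325,137),6))
seq([[378,287,s["position"][2]],[378,287,80]])
for t in("tall_roll","short_roll"):
  for c in(ct,cs): print(t,[(round(q["score"],2),np.round(q["location"])) for q in spot_in(c,t)[:5]])
```

```text
63.77556130844912 29.351545528019756 [405.95494263 227.79570425 288.28918982] [ 1.33065512  0.58551347 -0.01388151] 13.025
mat 0.74 [210.6, 310.1] [451.6 237.    6. ] 323
mat 0.85 [325.8, 138.5] [410.1 268.3   6. ] 2060
mat from first looks [399.69246679 282.07710002   6.        ] [397.67729311 274.15058514   6.        ] [407.4415489  268.57884649   6.        ] [405.5741591  271.30625628   6.        ]
[378. 287. 288.] -> [55. 39.  0.] dist 67
[378 287  80] -> [ 55.  39. 208.] dist 219
tall_roll [(0.96, array([420., 205.])), (0.88, array([369., 159.])), (0.78, array([196., 307.])), (0.73, array([418., 251.]))]
tall_roll [(0.82, array([313.,  56.])), (0.76, array([265., 323.])), (0.76, array([378., 341.])), (0.22, array([323., 138.]))]
short_roll [(0.73, array([305., 224.]))]
short_roll [(0.7, array([344., 232.]))]
```

Emit:
jog_arm(
  moves=[
    {"claw":-1,"delta_pos":[25,19,30],"twist":0},
    {"claw":-1,"delta_pos":[49,37,75],"twist":0},
    {"claw":-1,"delta_pos":[49,37,125],"twist":0},
    {"claw":-1,"delta_pos":[49,37,170],"twist":0},
    {"claw":-1,"delta_pos":[49,37,205],"twist":0},
  ],
)

```text
clock: 14.05
position: [382.1, 281.3, 81.5]
tool_rot: [[-0.872, 0.489, -0.001], [0.489, 0.872, -0.001], [0.001, -0.001, -1.0]]
force: [0.6, -0.4, -1.3]
width: 63.4
finger_force: 29.4
```

Emit:
jog_arm(
  moves=[
    {"claw":-1,"delta_pos":[0,0,0],"twist":0},
    {"claw":-1,"delta_pos":[0,0,0],"twist":0},
  ],
)

```text
clock: 14.3
position: [383.7, 282.5, 85.0]
tool_rot: [[-0.872, 0.489, 0.002], [0.489, 0.872, 0.001], [-0.001, 0.001, -1.0]]
force: [0.3, 0.3, -0.9]
width: 63.5
finger_force: 29.4
```

Run:
```python
from fit import *
s=observe();print(s["width"],s["finger_force"],s["position"],s["force"],s["clock"])
cs=capture("scene")
m=None
for q in silhouettes(cs,"tall_roll")[:5]:
    print(round(q["score"],2),np.round(q["location"]),q["pixels"].sum())
    if 280<q["location"][0]<370 and q["location"][1]<200: m=q["pixels"]
# silhouette compare: model of tilted roll, contour extents
if m is not None:
    v,u=np.nonzero(m);print("obs bbox",u.min(),u.max(),v.min(),v.max())
t=np.array(s["position"]);a=np.radians(yaw());tx=np.array([np.cos(a),np.sin(a),0]);ty=np.array([np.sin(a),-np.cos(a),0])
for deg in(0,15,28,35):
  for d in(30,35,40):
    n=np.sin(np.radians(deg))*tx+np.array([0,0,np.cos(np.radians(deg))]);e=np.cross(ty,n)
    P=[t+n*h+32*(np.cos(f)*e+np.sin(f)*ty) for h in(-d,44-d) for f in np.linspace(0,6.28,40)]
    u=proj(cs,P);print(deg,d,u.min(0).round(),u.max(0).round(),"low z",round(min(q[2] for q in P),1))
```

```text
63.49559365842863 29.35988430635831 [383.701953   282.47720955  84.97762982] [ 0.32556791  0.34359634 -0.90714686] 14.3
0.89 [263. 326.] 847
0.85 [307. 360.] 889
0.75 [381. 340.] 965
0.62 [323. 114.] 648
obs bbox 309 336 98 127
0 30 [306.  94.] [333. 127.] low z 55.0
0 35 [306.  95.] [333. 128.] low z 50.0
0 40 [306.  97.] [333. 129.] low z 45.0
15 30 [306.  95.] [334. 126.] low z 47.7
15 35 [306.  97.] [335. 128.] low z 42.9
15 40 [306.  99.] [335. 130.] low z 38.1
28 30 [305.  97.] [335. 125.] low z 43.5
28 35 [306.  99.] [336. 127.] low z 39.1
28 40 [306. 101.] [336. 129.] low z 34.7
35 30 [305.  97.] [336. 125.] low z 42.1
35 35 [306.  99.] [336. 127.] low z 38.0
35 40 [307. 101.] [337. 129.] low z 33.9
```

The grip is as modelled, with the low rim about 33 mm above the mat. Lowering until it touches.

Emit:
jog_arm(
  moves=[
    {"claw":-1,"delta_pos":[0,0,10],"twist":0},
    {"claw":-1,"delta_pos":[0,0,20],"twist":0},
    {"claw":-1,"delta_pos":[0,0,26],"twist":0},
    {"claw":-1,"delta_pos":[0,0,29],"twist":0},
    {"claw":-1,"delta_pos":[0,0,29],"twist":0},
  ],
)

```text
clock: 15.02
position: [382.1, 282.4, 54.2]
tool_rot: [[-0.873, 0.488, -0.001], [0.488, 0.873, -0.0], [0.0, -0.001, -1.0]]
force: [0.1, 0.5, -0.2]
width: 63.5
finger_force: 29.4
```

Emit:
jog_arm(
  moves=[
    {"claw":-1,"delta_pos":[0,0,1],"twist":0},
    {"claw":-1,"delta_pos":[0,0,2],"twist":0},
    {"claw":-1,"delta_pos":[0,0,3],"twist":0},
    {"claw":-1,"delta_pos":[0,0,4],"twist":0},
    {"claw":-1,"delta_pos":[0,0,4],"twist":0},
  ],
)

```text
clock: 15.65
position: [382.3, 282.4, 50.4]
tool_rot: [[-0.873, 0.488, -0.0], [0.488, 0.873, -0.0], [0.0, -0.0, -1.0]]
force: [0.5, 0.2, -0.9]
width: 63.3
finger_force: 29.4
```

Emit:
jog_arm(
  moves=[
    {"claw":-1,"delta_pos":[0,0,1],"twist":0},
    {"claw":-1,"delta_pos":[0,0,2],"twist":0},
    {"claw":-1,"delta_pos":[0,0,3],"twist":0},
    {"claw":-1,"delta_pos":[0,0,3],"twist":0},
  ],
)

```text
clock: 16.15
position: [383.4, 282.2, 48.7]
tool_rot: [[-0.873, 0.488, 0.002], [0.488, 0.873, -0.001], [-0.002, 0.0, -1.0]]
force: [-0.8, -3.7, 8.0]
width: 63.5
finger_force: 29.4
```

Contact. Now roll it upright, pivoting on the rim.

Emit:
jog_arm(
  moves=[
    {"claw":-1,"delta_pos":[-3,0,0.5],"twist":0},
    {"claw":-1,"delta_pos":[-5,0,1],"twist":0},
    {"claw":-1,"delta_pos":[-8,0,2],"twist":0},
    {"claw":-1,"delta_pos":[-10,0,3],"twist":0},
    {"claw":-1,"delta_pos":[-12,0,3.5],"twist":0},
  ],
)

```text
clock: 16.77
position: [393.3, 276.7, 45.1]
tool_rot: [[-0.873, 0.488, 0.0], [0.488, 0.873, 0.0], [-0.0, 0.0, -1.0]]
force: [-2.3, -0.3, 8.4]
width: 63.3
finger_force: 29.6
```

Emit:
jog_arm(
  moves=[
    {"claw":-1,"delta_pos":[-2,0,1],"twist":0},
    {"claw":-1,"delta_pos":[-4,0,2],"twist":0},
    {"claw":-1,"delta_pos":[-6,0,3.5],"twist":0},
    {"claw":-1,"delta_pos":[-8,0,5],"twist":0},
    {"claw":-1,"delta_pos":[-10,0,6],"twist":0},
  ],
)

```text
clock: 17.4
position: [403.6, 273.3, 40.5]
tool_rot: [[-0.873, 0.488, 0.003], [0.488, 0.873, 0.003], [-0.002, 0.004, -1.0]]
force: [-2.2, 2.7, 15.1]
width: 62.8
finger_force: 30.1
```

Run:
```python
from fit import *
s=observe();print(s["width"],s["finger_force"],s["position"],s["force"],s["clock"])
cs=capture("scene")
for q in silhouettes(cs,"tall_roll")[:5]:
    if 280<q["location"][0]<370 and q["location"][1]<200:
        v,u=np.nonzero(q["pixels"]);print("obs bbox",u.min(),u.max(),v.min(),v.max(),q["location"],len(u))
t=np.array(s["position"]);a=np.radians(yaw());tx=np.array([np.cos(a),np.sin(a),0]);ty=np.array([np.sin(a),-np.cos(a),0])
for deg in(0,10,20,28):
    n=np.sin(np.radians(deg))*tx+np.array([0,0,np.cos(np.radians(deg))]);e=np.cross(ty,n)
    P=[t+n*h+32*(np.cos(f)*e+np.sin(f)*ty) for h in(-35,9) for f in np.linspace(0,6.28,40)]
    u=proj(cs,P);print(deg,u.min(0).round(),u.max(0).round(),"low z",round(min(q[2] for q in P),1))
```

```text
62.76205023230873 30.13592915249319 [403.56693181 273.3054726   40.54738112] [-2.17585653  2.72656267 15.05918345] 17.4
obs bbox 314 338 115 144 [325.4, 128.6] 601
0 [312. 114.] [338. 146.] low z 5.5
10 [311. 115.] [338. 146.] low z 0.5
20 [311. 117.] [339. 146.] low z -3.3
28 [311. 118.] [340. 145.] low z -5.3
```

It stands upright at mat height (tip 40.5 = 6 + 35). Releasing.

Emit:
jog_arm(
  moves=[
    {"claw":-1,"delta_pos":[0,0,-0.5],"twist":0},
    {"claw":0.6,"delta_pos":[0,0,-0.5],"twist":0},
    {"claw":0.85,"delta_pos":[0,0,-0.5],"twist":0},
    {"claw":0.85,"delta_pos":[0,0,-0.5],"twist":0},
    {"claw":0.85,"delta_pos":[0,0,-0.5],"twist":0},
  ],
)

```text
clock: 18.12
position: [401.2, 271.4, 38.2]
tool_rot: [[-0.873, 0.488, -0.001], [0.488, 0.873, -0.0], [0.0, -0.001, -1.0]]
force: [0.8, 1.0, 0.1]
width: 79.3
finger_force: 0.0
```

Emit:
jog_arm(
  moves=[
    {"claw":0.85,"delta_pos":[0,0,-20],"twist":0},
    {"claw":0.85,"delta_pos":[0,0,-60],"twist":0},
    {"claw":0.85,"delta_pos":[0,0,-110],"twist":0},
    {"claw":0.85,"delta_pos":[0,0,-160],"twist":0},
    {"claw":0.85,"delta_pos":[0,0,-200],"twist":0},
  ],
)

```text
clock: 18.75
position: [401.8, 271.7, 240.7]
tool_rot: [[-0.873, 0.488, 0.001], [0.488, 0.873, 0.001], [-0.001, 0.001, -1.0]]
force: [1.1, 0.4, -0.5]
width: 80.8
finger_force: 0.0
```

Emit:
jog_arm(
  moves=[
    {"claw":0.85,"delta_pos":[60,-40,0],"twist":0},
    {"claw":0.85,"delta_pos":[100,-80,0],"twist":0},
    {"claw":0.85,"delta_pos":[100,-80,0],"twist":0},
    {"claw":0.85,"delta_pos":[100,-80,0],"twist":0},
  ],
)

```text
clock: 19.25
position: [275.6, 250.9, 239.0]
tool_rot: [[-0.873, 0.488, 0.002], [0.488, 0.873, 0.001], [-0.001, 0.002, -1.0]]
force: [0.2, -1.0, -0.3]
width: 80.4
finger_force: 0.0
```

Run:
```python
from fit import *
s=observe();print(s["width"],s["position"],s["force"],s["clock"])
cs,ct=capture("scene"),capture("top")
for c in(cs,ct):
  for q in silhouettes(c,"tall_roll")[:6]:
    g=onz(c,q["location"],28)
    if np.linalg.norm(g[:2]-[403,272])<80:
        v,u=np.nonzero(q["pixels"]);print("roll",g.round(),"bbox",u.min(),u.max(),v.min(),v.max())
        X=np.array([403.,272,6])
        P=[[g[0]+32*np.cos(f),g[1]+32*np.sin(f),h] for h in(6,50) for f in np.linspace(0,6.28,40)]
        k=proj(c,P);print("upright model",k.min(0).round(),k.max(0).round())
  print("mat",[onz(c,q["location"],6).round() for q in silhouettes(c,"mat")[:1]])
  for t in("short_roll","jar","shell","graver"):print(t,[np.round(q["location"]) for q in spot_in(c,t)[:1]])
i=ct["image"];
for sd,a in((1,2.3),(-1,2.5)):
  for t,c in((("flap_left","flap_right")[sd<0],cs),(("flap_left","flap_right")[sd<0],ct)):
    print(t,[np.round(q["location"]) for q in spot_in(c,t)[:1]],{b:proj(c,W(flap(sd,b,0,40)))[0].round() for b in(1.6,2.0,2.3,2.5)})
```

```text
80.36432268968169 [275.64328945 250.87321992 239.01724955] [ 0.15286935 -0.95838281 -0.34796567] 19.25
roll [408. 281.  28.] bbox 313 338 116 145
upright model [315. 113.] [341. 145.]
mat [array([410., 242.,   6.])]
short_roll [array([345., 232.])]
jar [array([414., 297.])]
shell [array([156., 305.])]
graver [array([231., 224.])]
roll [399. 274.  28.] bbox 173 205 316 345
upright model [173. 318.] [207. 348.]
mat [array([408., 279.,   6.])]
short_roll [array([306., 223.])]
jar [array([322., 155.])]
shell [array([456., 345.])]
graver [array([336., 349.])]
flap_left [array([364., 172.])] {1.6: array([351., 175.]), 2.0: array([356., 171.]), 2.3: array([360., 170.]), 2.5: array([362., 171.])}
flap_left [array([250., 237.])] {1.6: array([266., 242.]), 2.0: array([259., 240.]), 2.3: array([254., 239.]), 2.5: array([252., 238.])}
flap_right [array([265., 277.])] {1.6: array([274., 258.]), 2.0: array([269., 265.]), 2.3: array([267., 272.]), 2.5: array([267., 276.])}
flap_right [array([399., 248.])] {1.6: array([380., 251.]), 2.0: array([388., 251.]), 2.3: array([392., 251.]), 2.5: array([395., 250.])}
```

```bash
python3 -c "
from plant import *
print(sign_off())"
```

```text
the job is handed in; nothing more can be done
None
```

The tall roll stands upright on the cork mat, about 5 mm from its centre by my measurements. Both flaps are folded to roughly 2.5 rad, the short roll and bystanders show no movement, and the job was handed in at about 20 s, though the judge returned no verdict.

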